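Sort the reagent bottles back onto their spill trays

ROBOT

A 7-joint arm with a two-finger parallel gripper is mounted at the origin on a cart in front of the work surface, level with it; the furniture and walls round the work are solid. World frame = base frame: x ahead of the robot, y to its left, z up, the work surface at z = 0. Lengths are in m, angles in rad, forces in N, time in s.
With the tool pointing down it reaches from about 0.4 to 0.85 m from the base axis. Payload 4.5 kg.
Tool frame: the origin (TCP) lies on the mounting face of the last link; the fingertips stand 173 mm ahead of it and the grasp point (between the pads) lies 155 mm ahead of it; z points along the fingers, y is the line along which they close (so a half turn about z gives the same grasp; the last joint's range is limited). The gripper opens to 85 mm and grips with 20 to 120 N. Pads are 22 mm wide; open, the fingers measure 114 mm over their backs; the gripper's body (76 mm by 85 mm) begins 54 mm behind the grasp point. The pads swing forward as they close: fully open they stand 13 mm farther back than shut.
Start: joints at [-1.084, 0.689, -0.195, 1.565, 0.157, 0.902, -0.215], TCP at [0.273, 0.562, 0.405] pointing down, gripper open.
Joint ranges: [-3.01, 3.01], [-0.46, 2.08], [-1.47, 1.51], [0.13, 2.56], [-1, 4.14], [0.04, 2.09], [-2.66, 2.66]. Speed limits (rad/s): [2.57, 2.57, 3.14, 3.14, 3.14, 3.14, 3.14].

INTERFACE

Orientations are given as a unit quaternion [w, x, y, z].
In Python, from workcell import r gives the robot as it stands.
- The arm moves only by the tool arm_command, never from a script. Its argument "plan" is a list of rows, each a list of 7 numbers: the shift along the world's x, y, z in m, then the turn, a rotation vector about the world's x, y, z in degrees, then the closure, from -1 (fully open) to 1 (shut). In form: [[dx, dy, dz, wx, wy, wz, gripper], ...]. A call has 1 to 20 rows; each row is the pose to reach, as a shift and turn from the pose commanded when the call began; what a row does not reach only later rows make up. A row lasts 1/10 s, in which the tool goes at most 50 mm and 8.59 degrees, less where a joint would pass 70% of its speed; a pose out of reach is approached as far as the arm can. A call with a gripper value outside its range is refused whole. The fingers move at their own pace and stop on an object; "force" is the grip in N (left out, the last holds). Time passes only in rows, so rows that repeat a pose let the fingers close. It gives the time, the measured TCP pose, the force, the opening and the grip force at its end, in the units of the state.
- r.state(): the state, without advancing time (a new reading comes with each control period).
- r.get_image(name): name is "scene" or "top" or "wrist"; returns the picture (480x640x3 uint8, red, green, blue); there is no depth.
- r.camera_params(name): a dict with "intrinsics" (3x3 intrinsics, pixels), "D" ([k1, k2, p1, p2, k3] as OpenCV has them; the pictures are not rectified), "eye" and "rotation" of the camera in the world; the wrist camera has in their place "T_tool_cam" (4x4, takes a point from camera to tool coordinates, whose origin is the TCP and whose axes are the flange's). Camera axes: x right, y down, z forward; pixel columns grow to the right and rows downward; lengths in m; the calibration is good to about 2 mm. A picture is of the moment at which its call begins: read the wrist's pose just before it. camera_params takes no time and is no camera call.
- r.hand_in(): hands the job in; it is judged then, once.
The state is a dict: "time": time; "q": joint angles; "joint_velocities": joint speeds; "joint_efforts": joint torques, N m; "position": TCP position; "tcp_rot": TCP orientation; "ft_force": force on the tool from outside, world axes, zero at the start; "wrist_torque": the same for the moment, N m; "width": finger opening in m; "finger_force": force on a finger pad.
Only numpy, scipy, OpenCV 4.12 (cv2) and the standard library are available. Lean on these libraries where they do the work, as an engineer would, in place of code of your own. Each camera call takes 0.05 s, during which the arm holds its last target. There are 200 camera calls.

TASK

The four reagent bottles stand on the wrong round spill trays: rearrange them so that the biggest bottle stands in the biggest tray, the next biggest in the next, and so on down to the smallest bottle in the smallest tray, each upright in the middle of its tray. Every tray is taken, so start by parking a bottle on the empty white tile and use the tile as your stopover; never put a bottle on the bare worktop, and keep all bottles upright throughout.

Things in the scene. Friction and masses are not known exactly. Their poses are not given: they have to be found in the camera images.
- immersion_oil: smallest bottle: amber dropper bottle with white label and black cap; round, upright, body 29 mm diameter, 76 mm tall over all. The body (where to grasp it) reaches from its underside to 58 mm up, above it sits a fixed cap 20 mm in diameter. About 30 g. Origin: centre of the underside; z up through the cap.
- stain_bottle: second smallest bottle: short purple bottle with white label and red cap; round, upright, body 38 mm diameter, 84 mm tall over all. The body (where to grasp it) reaches from its underside to 60 mm up, above it sits a fixed cap 25 mm in diameter. About 50 g. Origin: centre of the underside; z up through the cap.
- buffer_bottle: second biggest bottle: white bottle with green cap; round, upright, body 45 mm diameter, 106 mm tall over all. The body (where to grasp it) reaches from its underside to 78 mm up, above it sits a fixed cap 25 mm in diameter. About 80 g. Origin: centre of the underside; z up through the cap.
- saline_bottle: biggest bottle: tall white bottle with blue cap; round, upright, body 49 mm diameter, 123 mm tall over all. The body (where to grasp it) reaches from its underside to 90 mm up, above it sits a fixed cap 25 mm in diameter. About 110 g. Origin: centre of the underside; z up through the cap.
- tray_small: the smallest round steel spill tray, 62 mm outside diameter, 56 mm inside the rim, fixed to the worktop. Its rim is 10 mm high over the worktop and its flat inner floor 5 mm. Origin: centre of the underside, on the worktop; z up. Place of the smallest bottle.
- tray_medium: the second smallest round steel spill tray, 76 mm outside diameter, 70 mm inside the rim, fixed to the worktop. Its rim is 10 mm high over the worktop and its flat inner floor 5 mm. Origin: centre of the underside, on the worktop; z up. Place of the second smallest bottle.
- tray_large: the second biggest round steel spill tray, 90 mm outside diameter, 84 mm inside the rim, fixed to the worktop. Its rim is 10 mm high over the worktop and its flat inner floor 5 mm. Origin: centre of the underside, on the worktop; z up. Place of the second biggest bottle.
- tray_extra_large: the biggest round steel spill tray, 104 mm outside diameter, 98 mm inside the rim, fixed to the worktop. Its rim is 10 mm high over the worktop and its flat inner floor 5 mm. Origin: centre of the underside, on the worktop; z up. Place of the biggest bottle.
- tile: flat white square tile, 90 x 90 x 5 mm, fixed to the worktop and empty at the start: the stopover. Origin: centre of the underside, on the worktop; z up. Trays and tile stand at least 0.1 m apart, centre to centre; whatever else lies between or beside them is under 20 mm high, and taller things (monitor, microscope, cups, boxes) stand some 0.1 m or more from their centres.
Mind the look-alikes: they are no part of the job. What is shaped like the immersion_oil but turquoise is not meant. What is shaped like the tile but purple is not meant.

How it is judged:
By the outcome, as a careful person would: the job done as asked, in the order asked, and still so for the second after the job is handed in, with the robot touching nothing.
It also fails if it takes over 122 s, if anything falls off the work surface, if the arm or the gripper's body presses on something with over 40 N, if the wrist force passes 120 N, or if a joint passes its speed limit or range.

## Working session

There is one attempt and no reset: what is moved stays moved. The work goes in short steps, Python scripts to look and compute and a tool call to move; the robot and the scene stay as the last step left them, time stands still between calls to the robot, and variables do not carry over. Pictures are saved under pics/ and viewed, at most 14 in all, crops included, and the job is handed in when it is done.

Besides the shell and the picture viewer there is one more tool, called by a JSON object that holds its "method" and its "body", one argument or row to a line. arm_command: Moves the arm, as the interface text tells. Its arguments: {"type":"object","properties":{"plan":{"type":"array"},"force":{"type":"number"}},"required":["plan"]}

```bash
mkdir -p pics; ls; python3 - <<'E'
from workcell import r
import cv2
s=r.state(); print({k:s[k] for k in('time','position','tcp_rot','width','ft_force')})
for n in('top','scene'):
    cv2.imwrite(f'pics/{n}0.png',r.get_image(n)[:,:,::-1]); p=r.camera_params(n); print(n,p)
E
```

```text
pics
{'time': 0.0, 'position': array([0.27328772, 0.5617036 , 0.40386074]), 'tcp_rot': array([-1.54015396e-04,  2.24421237e-01,  9.74491783e-01, -9.21215158e-04]), 'width': 0.08538921788890053, 'ft_force': array([ 0.14286902,  0.26385062, -0.19446374])}
top {'intrinsics': array([[495.03194029,   0.        , 315.85230004],
       [  0.        , 495.03194029, 235.9995913 ],
       [  0.        ,   0.        ,   1.        ]]), 'D': array([0.02181933, 0.        , 0.        , 0.        , 0.        ]), 'eye': array([0.32953475, 0.1648648 , 1.15741527]), 'rotation': array([-0.05453607,  0.71459498, -0.69451392,  0.06348423])}
scene {'intrinsics': array([[532.55616236,   0.        , 324.56946676],
       [  0.        , 532.55616236, 245.95764165],
       [  0.        ,   0.        ,   1.        ]]), 'D': array([-0.09112293,  0.        ,  0.        ,  0.        ,  0.        ]), 'eye': array([-0.11233058, -0.36784156,  0.94712811]), 'rotation': array([-0.3167516 ,  0.84684768, -0.39870813,  0.15345766])}
```

View pics/top0.png

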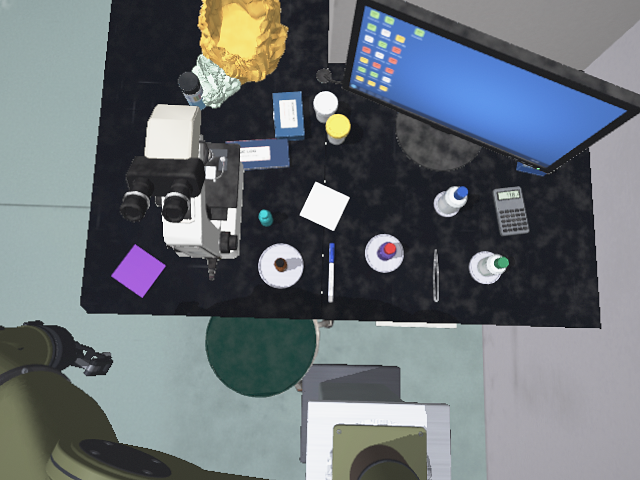

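View pics/scene0.png

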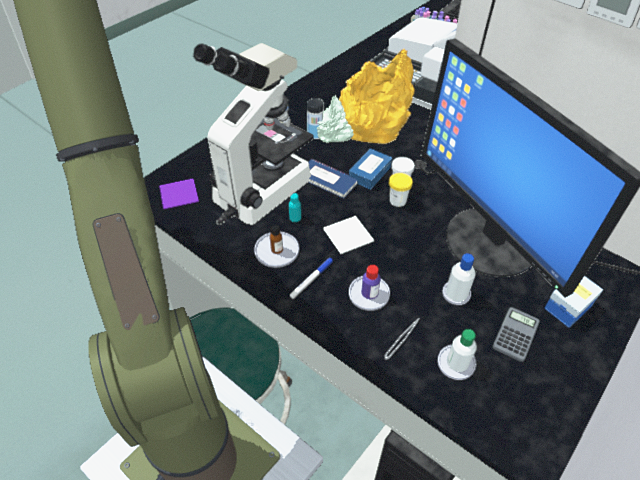

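Top view: the amber oil bottle is at (280,266), stain with the red cap at (385,252), saline with the blue cap at (452,202), buffer with the green cap at (488,267), and the white tile at (325,206). The look-alikes are a turquoise bottle at (265,217) and a purple tile at (138,271). By colour, the amber bottle and the white tile are the ones meant. Next I rectify to the rim plane, to measure and to confirm in a crop.

```bash
cat > h.py <<'E'
from workcell import r
import cv2, numpy as np
from scipy.spatial.transform import Rotation as R
def proj(n,P):
    p=r.camera_params(n); q=p['rotation']; M=R.from_quat(np.r_[q[1:],q[0]]).as_matrix().T
    uv,_=cv2.projectPoints(np.array(P,float).reshape(-1,3),cv2.Rodrigues(M)[0],-M@p['eye'],p['intrinsics'],p['D']); return uv.reshape(-1,2)
def unproj(n,uv,z):
    p=r.camera_params(n); q=p['rotation']
    c=cv2.undistortPoints(np.array(uv,float).reshape(-1,1,2),p['intrinsics'],p['D']).reshape(-1,2)
    d=R.from_quat(np.r_[q[1:],q[0]]).apply(np.c_[c,np.ones(len(c))]); return p['eye']+d*((z-p['eye'][2])/d[:,2])[:,None]
def ortho(n,img,cx,cy,half,z,s=0.0005):
    # image: up = +x, left = +y
    k=int(2*half/s); i=np.arange(k); X=cx+half-(i+.5)*s; Y=cy+half-(i+.5)*s
    g=np.stack(np.meshgrid(X,Y,indexing='ij'),-1); P=np.c_[g.reshape(-1,2),np.full(k*k,z)]
    m=proj(n,P).reshape(k,k,2).astype(np.float32); return cv2.remap(img,m[...,0],m[...,1],cv2.INTER_CUBIC)
E
python3 - <<'E'
from h import *
im=cv2.imread('pics/top0.png')
C={'oil':(280,266),'stain':(384,253),'saline':(448,204),'buffer':(486,268),'tile':(325,206)}
out=[]
for k,uv in C.items():
    c=unproj('top',[uv],.01)[0]; print(k,c.round(3))
    z=.005 if k=='tile' else .01
    o=ortho('top',im,c[0],c[1],.065,z); out.append(o)
    g=cv2.cvtColor(o,cv2.COLOR_BGR2GRAY)
    m=((g>110)*255).astype(np.uint8)
    cs=max(cv2.findContours(m,0,1)[0],key=cv2.contourArea)
    (a,b),rr=cv2.minEnclosingCircle(cs); 
    if k=='tile':
        q=cv2.minAreaRect(cs);print(q); a,b=q[0]
    else: 
        h=cv2.HoughCircles(cv2.GaussianBlur(g,(5,5),1),cv2.HOUGH_GRADIENT_ALT,1,20,param1=200,param2=.5,minRadius=50,maxRadius=115)
        if h is not None: print('hough',[(round(c[0]+.065-t[1]*.0005,4),round(c[1]+.065-t[0]*.0005,4),t[2]) for t in h[0][:4]])
    e=cv2.fitEllipse(cv2.convexHull(cs))
    print('circ',round(c[0]+.065-b*.0005,4),round(c[1]+.065-a*.0005,4),'D mm',rr,'ell',(c[:2]+.065-np.array(e[0][::-1])*.0005).round(4),e[1])
cv2.imwrite('pics/o1.png',cv2.resize(np.vstack([np.hstack(out[:3]),np.hstack(out[3:]+[ortho('top',im,*unproj('top',[(265,217)],.03)[0][:2],.065,.01)])]),None,fx=.95,fy=.95))
for k,uv in {'stain':(388,250),'saline':(460,193),'buffer':(501,263),'oil':(280,265)}.items():
    z={'stain':.089,'saline':.128,'buffer':.111,'oil':.081}[k]; print(k,'cap',unproj('top',[uv],z)[0].round(4))
E
```

```text
oil [0.45  0.234 0.01 ]
hough [(np.float64(0.4476), np.float64(0.2338), np.float32(107.853065))]
circ 0.4519 0.234 D mm 106.01315307617188 ell [0.452 0.234] (210.2243194580078, 211.25350952148438)
stain [ 0.488 -0.008  0.01 ]
hough [(np.float64(0.4917), np.float64(-0.0101), np.float32(94.83286))]
circ 0.4885 -0.007 D mm 92.30580139160156 ell [ 0.4885 -0.007 ] (182.55284118652344, 184.00660705566406)
saline [ 0.61 -0.16  0.01]
hough [(np.float64(0.6304), np.float64(-0.1797), np.float32(53.92922)), (np.float64(0.6104), np.float64(-0.1547), np.float32(61.952812))]
circ 0.6162 -0.1651 D mm 85.10514068603516 ell [ 0.6174 -0.1639] (131.1060791015625, 173.4480743408203)
buffer [ 0.459 -0.246  0.01 ]
hough [(np.float64(0.461), np.float64(-0.2492), np.float32(85.513954))]
circ 0.4655 -0.2512 D mm 95.51972961425781 ell [ 0.4632 -0.2494] (152.50111389160156, 187.983642578125)
tile [0.596 0.133 0.01 ]
((125.75028991699219, 125.61656188964844), (185.82107543945312, 186.3605499267578), 23.6705379486084)
circ 0.5984 0.1353 D mm 127.67224884033203 ell [0.5961 0.1363] (213.9698944091797, 287.9879150390625)
stain cap [ 0.4836 -0.0045  0.089 ]
saline cap [ 0.6061 -0.1525  0.128 ]
buffer cap [ 0.4597 -0.2418  0.111 ]
oil cap [0.4448 0.2301 0.081 ]
```

View pics/o1.png

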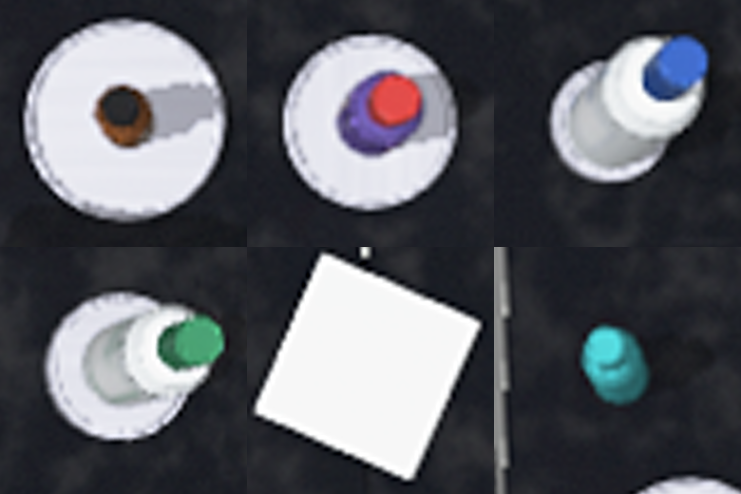

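Confirmed in the crop. The amber oil bottle stands in the XL tray (about 105 mm), stain in the large, saline in the small and buffer in the medium, and the white tile is empty. That makes two swaps. I move over the oil bottle first.

{"method": "arm_command", "body": {
  "plan": [
    [0.027,-0.1,0,0,0,0,-1],
    [0.027,-0.1,0,0,0,0,-1],
    [0.027,-0.2,0,0,0,0,-1],
    [0.027,-0.2,0,0,0,0,-1],
    [0.027,-0.2,0,0,0,0,-1],
    [0.1,-0.27,-0.03,0,0,0,-1],
    [0.1,-0.27,-0.03,0,0,0,-1],
    [0.1,-0.27,-0.03,0,0,0,-1],
    [0.175,-0.329,-0.06,0,0,0,-1],
    [0.175,-0.329,-0.06,0,0,0,-1],
    [0.175,-0.329,-0.06,0,0,0,-1],
    [0.175,-0.329,-0.06,0,0,0,-1]
  ],
  "force": 30
}}

```text
time: 1.3
position: [0.449, 0.2325, 0.3441]
tcp_rot: [-0.0, 0.226, 0.974, -0.0]
ft_force: [-0.6, -0.2, 0.2]
width: 0.0855
finger_force: 0.0
```

```bash
cat >> h.py <<'E'
def wcam():
    s=r.state(); im=r.get_image('wrist')[:,:,::-1].copy(); p=r.camera_params('wrist'); q=s['tcp_rot']
    T=np.eye(4); T[:3,:3]=R.from_quat(np.r_[q[1:],q[0]]).as_matrix(); T[:3,3]=s['position']; return s,im,T@np.array(p['T_tool_cam']),p
def wproj(T,p,P):
    Ti=np.linalg.inv(T); uv,_=cv2.projectPoints(np.array(P,float).reshape(-1,3),cv2.Rodrigues(Ti[:3,:3])[0],Ti[:3,3],p['intrinsics'],p['D']); return uv.reshape(-1,2)
def wunproj(T,p,uv,z):
    c=cv2.undistortPoints(np.array(uv,float).reshape(-1,1,2),p['intrinsics'],p['D']).reshape(-1,2)
    d=np.c_[c,np.ones(len(c))]@T[:3,:3].T; return T[:3,3]+d*((z-T[2,3])/d[:,2])[:,None]
E
python3 - <<'E'
from h import *
s,im,T,p=wcam(); print(s['time'],s['position'],s['q'].round(2) if hasattr(s['q'],'round') else s['q'])
cv2.imwrite('pics/w1.png',im); np.savez('w1.npz',T=T); print(T.round(3))
print('tray',wproj(T,p,[[.452,.234,.01],[.45,.2335,.081],[.598,.1355,.005]]))
sc=r.get_image('scene')[:,:,::-1].copy(); 
for k,c in {'XL':(.451,.234),'L':(.4885,-.007),'S':(.61,-.155),'M':(.461,-.245)}.items():
    g=cv2.cvtColor(cv2.imread('pics/scene0.png'),cv2.COLOR_BGR2GRAY); o=ortho('scene',g,*c,.065,.01)
    h=cv2.HoughCircles(cv2.GaussianBlur(o,(5,5),1),cv2.HOUGH_GRADIENT_ALT,1,20,param1=200,param2=.4,minRadius=55,maxRadius=112)
    if h is not None: print(k,[(round(c[0]+.065-t[1]*.0005,4),round(c[1]+.065-t[0]*.0005,4),t[2]) for t in h[0][:3]])
E
```

```text
1.3 [0.44899592 0.23248052 0.34406153] [-0.43  0.63 -0.22  1.98  0.25  0.55  0.29]
[[ 0.441  0.85   0.287  0.374]
 [ 0.898 -0.418 -0.141  0.269]
 [ 0.     0.32  -0.947  0.312]
 [ 0.     0.     0.     1.   ]]
tray [[326.84087173 222.05113728]
 [325.92551769 248.47543658]
 [302.78705139 384.46242686]]
XL [(np.float32(0.448), np.float32(0.23), np.float32(105.71195))]
L [(np.float32(0.4845), np.float32(-0.008), np.float32(92.15399))]
M [(np.float32(0.4585), np.float32(-0.244), np.float32(77.40873))]
```

View pics/w1.png

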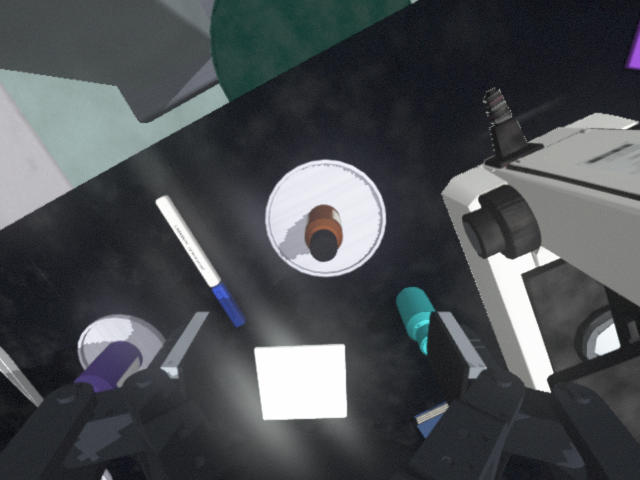

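The wrist view shows the cap at (323,246), the XL rim centre at (325,218) and the tile at (301,381). These agree with the estimates to about 2 mm, so I descend and grip.

{"method": "arm_command", "body": {
  "plan": [
    [0,0.001,-0.04,0,0,0,-1],
    [0,0.001,-0.08,0,0,0,-1],
    [0,0.001,-0.115,0,0,0,-1],
    [0,0.001,-0.135,0,0,0,-1],
    [0,0.001,-0.149,0,0,0,-1],
    [0,0.001,-0.149,0,0,0,-1],
    [0,0.001,-0.149,0,0,0,1],
    [0,0.001,-0.149,0,0,0,1],
    [0,0.001,-0.149,0,0,0,1],
    [0,0.001,-0.149,0,0,0,1],
    [0,0.001,-0.149,0,0,0,1],
    [0,0.001,-0.149,0,0,0,1],
    [0,0.001,-0.149,0,0,0,1],
    [0,0.001,-0.149,0,0,0,1],
    [0,0.001,-0.149,0,0,0,1],
    [0,0.001,-0.149,0,0,0,1]
  ],
  "force": 30
}}

```text
time: 3.0
position: [0.4486, 0.2341, 0.1966]
tcp_rot: [0.0, 0.225, 0.974, 0.001]
ft_force: [-0.2, -0.3, 5.7]
width: 0.028
finger_force: 29.2
```

{"method": "arm_command", "body": {
  "plan": [
    [0,0,0.02,0,0,0,1],
    [0,0,0.05,0,0,0,1],
    [0,0,0.08,0,0,0,1],
    [0.02,-0.013,0.1,0,0,0,1],
    [0.05,-0.033,0.1,0,0,0,1],
    [0.08,-0.053,0.1,0,0,0,1],
    [0.11,-0.073,0.1,0,0,0,1],
    [0.135,-0.09,0.1,0,0,0,1],
    [0.147,-0.098,0.1,0,0,0,1],
    [0.147,-0.098,0.09,0,0,0,1],
    [0.147,-0.098,0.06,0,0,0,1],
    [0.147,-0.098,0.03,0,0,0,1],
    [0.147,-0.098,0.012,0,0,0,1],
    [0.147,-0.098,0.005,0,0,0,1],
    [0.147,-0.098,0.002,0,0,0,1],
    [0.147,-0.098,0.002,0,0,0,1]
  ]
}}

```text
time: 4.6
position: [0.5951, 0.1366, 0.198]
tcp_rot: [-0.0, 0.224, 0.975, 0.0]
ft_force: [0.1, -0.9, -0.9]
width: 0.0281
finger_force: 29.7
```

{"method": "arm_command", "body": {
  "plan": [
    [0,0,-0.001,0,0,0,1],
    [0,0,-0.002,0,0,0,1],
    [0,0,-0.002,0,0,0,-1],
    [0,0,-0.002,0,0,0,-1],
    [0,0,-0.002,0,0,0,-1],
    [0,0,-0.002,0,0,0,-1],
    [0,0,-0.002,0,0,0,-1],
    [0,0,-0.002,0,0,0,-1],
    [0,0,0.03,0,0,0,-1],
    [0,0,0.08,0,0,0,-1],
    [0,0,0.13,0,0,0,-1],
    [0,0,0.15,0,0,0,-1],
    [0.003,-0.05,0.15,0,0,0,-1],
    [0.005,-0.1,0.15,0,0,0,-1],
    [0.007,-0.15,0.15,0,0,0,-1],
    [0.009,-0.2,0.15,0,0,0,-1],
    [0.011,-0.25,0.15,0,0,0,-1],
    [0.013,-0.29,0.15,0,0,0,-1],
    [0.013,-0.29,0.15,0,0,0,-1],
    [0.013,-0.29,0.15,0,0,0,-1]
  ]
}}

```text
time: 6.6
position: [0.608, -0.1553, 0.3475]
tcp_rot: [-0.0, 0.226, 0.974, 0.0]
ft_force: [0.3, 1.0, -0.8]
width: 0.0854
finger_force: 0.0
```

```bash
python3 - <<'E'
from h import *
s,im,T,p=wcam(); print(s['time'],s['position'],s['q'].round(2)); 
cv2.imwrite('pics/w2.png',im); np.savez('w2.npz',T=T)
print(wproj(T,p,[[.61,-.155,.01],[.609,-.155,.128],[.489,-.007,.01],[.461,-.245,.01],[.489,-.007,.089],[.461,-.245,.111]]))
t=r.get_image('top')[:,:,::-1]; cv2.imwrite('pics/t2.png',cv2.resize(t[150:310,220:540],None,fx=2,fy=2))
E
```

```text
6.6 [ 0.60804105 -0.15532579  0.34747494] [ 0.36  0.77 -0.34  1.61  0.32  0.82  1.  ]
[[324.74454201 220.37151709]
 [325.07726925 275.24550341]
 [435.00945224 -11.39964058]
 [139.57981469 105.72062271]
 [479.03886765 -61.49485596]
 [ 49.78214762 100.57050884]]
```

View pics/w2.png

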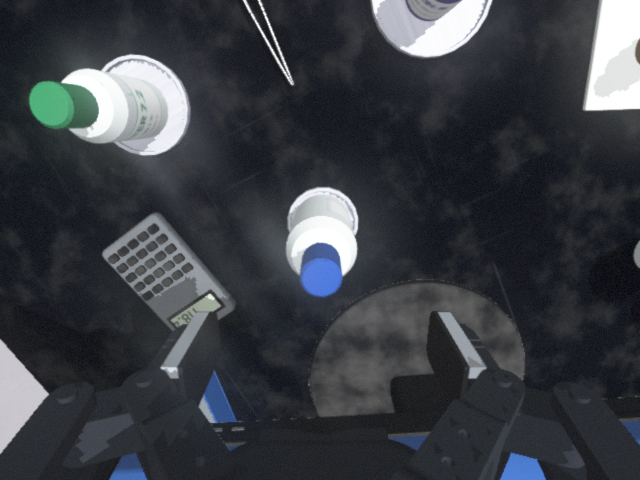

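View pics/t2.png

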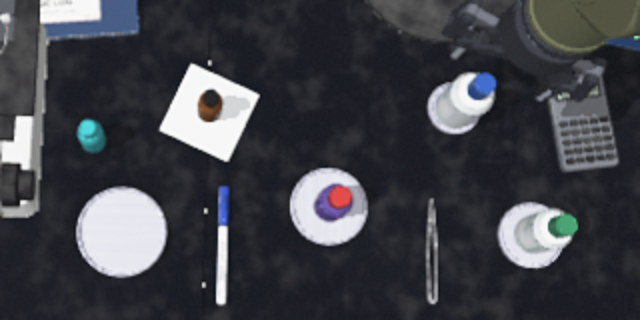

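The oil stands on the tile, and the XL tray is empty. In the wrist view the saline cap is at (321,278) and the small tray centre at (323,221). Grip saline.

{"method": "arm_command", "body": {
  "plan": [
    [0.001,-0.002,-0.03,0,0,0,-1],
    [0.001,-0.002,-0.06,0,0,0,-1],
    [0.001,-0.002,-0.085,0,0,0,-1],
    [0.001,-0.002,-0.1,0,0,0,-1],
    [0.001,-0.002,-0.11,0,0,0,-1],
    [0.001,-0.002,-0.11,0,0,0,-1],
    [0.001,-0.002,-0.11,0,0,0,1],
    [0.001,-0.002,-0.11,0,0,0,1],
    [0.001,-0.002,-0.11,0,0,0,1],
    [0.001,-0.002,-0.11,0,0,0,1],
    [0.001,-0.002,-0.11,0,0,0,1],
    [0.001,-0.002,-0.11,0,0,0,1],
    [0.001,-0.002,-0.11,0,0,0,1],
    [0.001,-0.002,-0.11,0,0,0,1]
  ],
  "force": 40
}}

```text
time: 8.1
position: [0.6099, -0.1562, 0.239]
tcp_rot: [0.001, 0.225, 0.974, -0.0]
ft_force: [-0.7, 0.5, 6.1]
width: 0.0482
finger_force: 40.6
```

{"method": "arm_command", "body": {
  "plan": [
    [0,0,0.02,0,0,0,1],
    [0,0,0.05,0,0,0,1],
    [0,0,0.09,0,0,0,1],
    [0,0,0.12,0,0,0,1],
    [-0.01,0.025,0.12,0,0,0,1],
    [-0.025,0.06,0.12,0,0,0,1],
    [-0.04,0.097,0.12,0,0,0,1],
    [-0.055,0.134,0.12,0,0,0,1],
    [-0.07,0.171,0.12,0,0,0,1],
    [-0.085,0.207,0.12,0,0,0,1],
    [-0.1,0.244,0.12,0,0,0,1],
    [-0.115,0.28,0.12,0,0,0,1],
    [-0.13,0.317,0.12,0,0,0,1],
    [-0.145,0.353,0.12,0,0,0,1],
    [-0.155,0.378,0.12,0,0,0,1],
    [-0.16,0.39,0.12,0,0,0,1],
    [-0.16,0.39,0.1,0,0,0,1],
    [-0.16,0.39,0.065,0,0,0,1],
    [-0.16,0.39,0.035,0,0,0,1],
    [-0.16,0.39,0.02,0,0,0,1]
  ]
}}

```text
time: 10.1
position: [0.4494, 0.2326, 0.2556]
tcp_rot: [-0.001, 0.225, 0.974, -0.002]
ft_force: [-0.8, 0.6, -0.2]
width: 0.048
finger_force: 41.3
```

```bash
python3 - <<'E'
from h import *
s,im,T,p=wcam(); print(s['time'],s['position'],s['width'],s['ft_force'])
print(wproj(T,p,[[.45,.2335,.01],[.45,.2335,.147]]))
t=r.get_image('top')[:,:,::-1]; cv2.imwrite('pics/w3.png',np.hstack([im[::1,100:540],cv2.resize(t[150:310,220:480],(440,271))[:,:][:271] if 0 else cv2.copyMakeBorder(cv2.resize(t[180:310,230:390],(360,292)),0,188,0,0,0)]))
E
```

```text
10.1 [0.44936518 0.2325644  0.25564197] 0.048011590315247155 [-0.79944178  0.62534663 -0.20906602]
[[326.73415514 257.48650322]
 [330.31115487 439.00884482]]
```

View pics/w3.png

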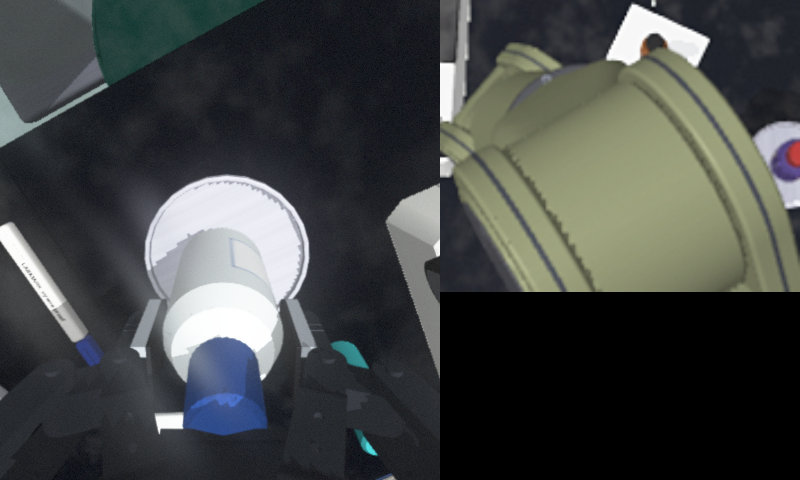

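{"method": "arm_command", "body": {
  "plan": [
    [0,0,-0.01,0,0,0,1],
    [0,0,-0.017,0,0,0,1],
    [0,0,-0.02,0,0,0,1],
    [0,0,-0.02,0,0,0,1],
    [0,0,-0.02,0,0,0,-1],
    [0,0,-0.02,0,0,0,-1],
    [0,0,-0.02,0,0,0,-1],
    [0,0,-0.02,0,0,0,-1],
    [0,0,-0.02,0,0,0,-1],
    [0,0,0.01,0,0,0,-1],
    [0,0,0.06,0,0,0,-1],
    [0,0,0.1,0,0,0,-1],
    [0.04,-0.027,0.1,0,0,0,-1],
    [0.08,-0.054,0.1,0,0,0,-1],
    [0.12,-0.08,0.1,0,0,0,-1],
    [0.146,-0.098,0.1,0,0,0,-1],
    [0.146,-0.098,0.08,0,0,0,-1],
    [0.146,-0.098,0.04,0,0,0,-1]
  ]
}}

```text
time: 12.0
position: [0.5978, 0.135, 0.2994]
tcp_rot: [0.003, 0.226, 0.974, 0.002]
ft_force: [1.3, 0.1, 0.1]
width: 0.0852
finger_force: 0.0
```

```bash
python3 - <<'E'
from h import *
s,im,T,p=wcam(); print(s['time'],s['position'],s['width'],s['ft_force'])
print(wproj(T,p,[[.45,.2335,.01],[.45,.2335,.128],[.596,.1355,.081],[.596,.1355,.005]]))
cv2.imwrite('pics/w4.png',im)
E
```

```text
12.0 [0.59776234 0.13503636 0.29943445] 0.08523828408900068 [1.25662624 0.14116257 0.05094106]
[[ 360.28786291  -50.3433642 ]
 [ 401.89494585 -222.17679858]
 [ 321.07889371  269.67627832]
 [ 320.96958073  229.04768466]]
```

View pics/w4.png

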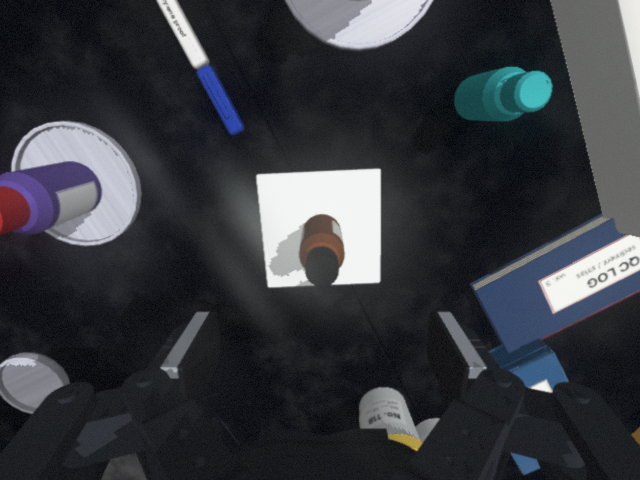

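The oil is upright on the tile with its cap at (322,266), as predicted. Grip it.

{"method": "arm_command", "body": {
  "plan": [
    [0,0,-0.03,0,0,0,-1],
    [0,0,-0.06,0,0,0,-1],
    [0,0,-0.085,0,0,0,-1],
    [0,0,-0.1,0,0,0,-1],
    [0,0,-0.101,0,0,0,-1],
    [0,0,-0.101,0,0,0,1],
    [0,0,-0.101,0,0,0,1],
    [0,0,-0.101,0,0,0,1],
    [0,0,-0.101,0,0,0,1],
    [0,0,-0.101,0,0,0,1],
    [0,0,-0.101,0,0,0,1],
    [0,0,-0.101,0,0,0,1],
    [0,0,-0.101,0,0,0,1],
    [0,0,-0.101,0,0,0,1],
    [0,0,-0.101,0,0,0,1]
  ],
  "force": 30
}}

```text
time: 13.55
position: [0.5958, 0.1361, 0.1977]
tcp_rot: [0.001, 0.225, 0.974, 0.0]
ft_force: [-0.1, 0.2, 6.3]
width: 0.0283
finger_force: 29.3
```

{"method": "arm_command", "body": {
  "plan": [
    [0,0,0.02,0,0,0,1],
    [0,0,0.05,0,0,0,1],
    [0,0,0.08,0,0,0,1],
    [0.001,-0.02,0.1,0,0,0,1],
    [0.002,-0.05,0.1,0,0,0,1],
    [0.004,-0.09,0.1,0,0,0,1],
    [0.006,-0.13,0.1,0,0,0,1],
    [0.008,-0.17,0.1,0,0,0,1],
    [0.01,-0.21,0.1,0,0,0,1],
    [0.012,-0.25,0.1,0,0,0,1],
    [0.013,-0.28,0.1,0,0,0,1],
    [0.0135,-0.2915,0.1,0,0,0,1],
    [0.0135,-0.2915,0.08,0,0,0,1],
    [0.0135,-0.2915,0.05,0,0,0,1],
    [0.0135,-0.2915,0.03,0,0,0,1],
    [0.0135,-0.2915,0.02,0,0,0,1],
    [0.0135,-0.2915,0.02,0,0,0,1]
  ]
}}

```text
time: 15.25
position: [0.6085, -0.1543, 0.2155]
tcp_rot: [-0.001, 0.224, 0.975, 0.0]
ft_force: [-0.2, -0.7, -0.5]
width: 0.0279
finger_force: 29.7
```

```bash
python3 - <<'E'
from h import *
s,im,T,p=wcam(); print(s['time'],s['position'],s['width'],s['ft_force'])
print(wproj(T,p,[[.6095,-.156,.01]]))
cv2.imwrite('pics/w5.png',im)
E
```

```text
15.25 [ 0.60847859 -0.15431566  0.21548717] 0.02794056187993697 [-0.16127633 -0.69373555 -0.50296342]
[[321.82356046 288.69386691]]
```

View pics/w5.png

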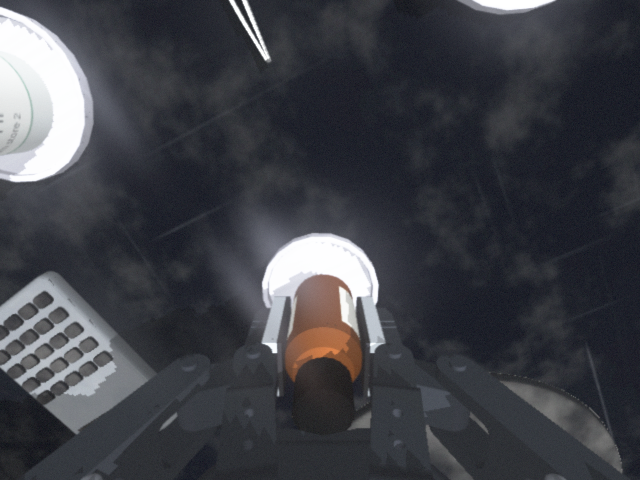

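{"method": "arm_command", "body": {
  "plan": [
    [0.0005,-0.0015,-0.01,0,0,0,1],
    [0.0005,-0.0015,-0.017,0,0,0,1],
    [0.0005,-0.0015,-0.02,0,0,0,1],
    [0.0005,-0.0015,-0.02,0,0,0,1],
    [0.0005,-0.0015,-0.02,0,0,0,-1],
    [0.0005,-0.0015,-0.02,0,0,0,-1],
    [0.0005,-0.0015,-0.02,0,0,0,-1],
    [0.0005,-0.0015,-0.02,0,0,0,-1],
    [0.0005,-0.0015,-0.02,0,0,0,-1],
    [0.0005,-0.0015,-0.02,0,0,0,-1],
    [0.0005,-0.0015,0.02,0,0,0,-1],
    [0.0005,-0.0015,0.065,0,0,0,-1],
    [0.0005,-0.0015,0.1,0,0,0,-1],
    [-0.03,0.036,0.104,0,0,0,-1],
    [-0.06,0.073,0.104,0,0,0,-1],
    [-0.09,0.11,0.104,0,0,0,-1],
    [-0.115,0.138,0.104,0,0,0,-1],
    [-0.1235,0.15,0.104,0,0,0,-1],
    [-0.1235,0.15,0.104,0,0,0,-1]
  ]
}}

```text
time: 17.2
position: [0.4847, -0.0036, 0.321]
tcp_rot: [-0.0, 0.222, 0.975, 0.0]
ft_force: [0.5, -0.2, 1.3]
width: 0.0854
finger_force: 0.0
```

```bash
python3 - <<'E'
from h import *
s,im,T,p=wcam(); print(s['time'],s['position'],s['width'],s['ft_force'])
print(wproj(T,p,[[.4865,-.007,.01],[.486,-.006,.089]]))
cv2.imwrite('pics/w6.png',im)
E
```

```text
17.2 [ 0.48468686 -0.00360432  0.32103543] 0.08536547231505874 [ 0.50764908 -0.23506908  1.29829902]
[[320.4515479  231.14112552]
 [320.88602961 269.00971404]]
```

View pics/w6.png

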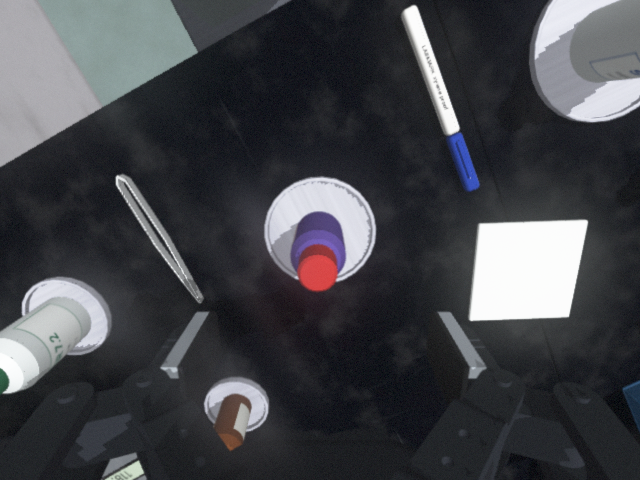

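Oil now stands in the small tray at (237,405). The stain cap is at (318,272) and the large tray centre at (320,231). Grip stain.

{"method": "arm_command", "body": {
  "plan": [
    [0.0005,-0.002,-0.04,0,0,0,-1],
    [0.0005,-0.002,-0.075,0,0,0,-1],
    [0.0005,-0.002,-0.1,0,0,0,-1],
    [0.0005,-0.002,-0.115,0,0,0,-1],
    [0.0005,-0.002,-0.12,0,0,0,-1],
    [0.0005,-0.002,-0.12,0,0,0,-1],
    [0.0005,-0.002,-0.12,0,0,0,1],
    [0.0005,-0.002,-0.12,0,0,0,1],
    [0.0005,-0.002,-0.12,0,0,0,1],
    [0.0005,-0.002,-0.12,0,0,0,1],
    [0.0005,-0.002,-0.12,0,0,0,1],
    [0.0005,-0.002,-0.12,0,0,0,1],
    [0.0005,-0.002,-0.12,0,0,0,1],
    [0.0005,-0.002,-0.12,0,0,0,1],
    [0.0005,-0.002,-0.12,0,0,0,1]
  ]
}}

```text
time: 18.75
position: [0.4862, -0.0076, 0.2015]
tcp_rot: [0.001, 0.225, 0.974, 0.0]
ft_force: [-0.7, -0.2, 6.6]
width: 0.0372
finger_force: 29.6
```

{"method": "arm_command", "body": {
  "plan": [
    [0,0,0.02,0,0,0,1],
    [0,0,0.05,0,0,0,1],
    [0,0,0.08,0,0,0,1],
    [0.01,0.013,0.1,0,0,0,1],
    [0.03,0.039,0.1,0,0,0,1],
    [0.05,0.066,0.1,0,0,0,1],
    [0.07,0.092,0.1,0,0,0,1],
    [0.09,0.118,0.1,0,0,0,1],
    [0.104,0.137,0.1,0,0,0,1],
    [0.1095,0.1435,0.1,0,0,0,1],
    [0.1095,0.1435,0.08,0,0,0,1],
    [0.1095,0.1435,0.05,0,0,0,1],
    [0.1095,0.1435,0.02,0,0,0,1],
    [0.1095,0.1435,0.008,0,0,0,1],
    [0.1095,0.1435,0.002,0,0,0,1],
    [0.1095,0.1435,0,0,0,0,1],
    [0.1095,0.1435,0,0,0,0,1]
  ]
}}

```text
time: 20.45
position: [0.5955, 0.1356, 0.202]
tcp_rot: [0.0, 0.225, 0.974, -0.0]
ft_force: [0.2, 0.4, 0.3]
width: 0.0372
finger_force: 30.4
```

{"method": "arm_command", "body": {
  "plan": [
    [0,0,0,0,0,0,-1],
    [0,0,0,0,0,0,-1],
    [0,0,0,0,0,0,-1],
    [0,0,0,0,0,0,-1],
    [0,0,0,0,0,0,-1],
    [0,0,0.03,0,0,0,-1],
    [0,0,0.08,0,0,0,-1],
    [0,0,0.13,0,0,0,-1],
    [-0.014,-0.038,0.14,0,0,0,-1],
    [-0.028,-0.08,0.14,0,0,0,-1],
    [-0.043,-0.12,0.14,0,0,0,-1],
    [-0.057,-0.16,0.14,0,0,0,-1],
    [-0.072,-0.2,0.14,0,0,0,-1],
    [-0.086,-0.24,0.14,0,0,0,-1],
    [-0.1,-0.28,0.14,0,0,0,-1],
    [-0.115,-0.32,0.14,0,0,0,-1],
    [-0.129,-0.36,0.14,0,0,0,-1],
    [-0.136,-0.38,0.14,0,0,0,-1],
    [-0.136,-0.38,0.14,0,0,0,-1],
    [-0.136,-0.38,0.14,0,0,0,-1]
  ]
}}

```text
time: 22.45
position: [0.4595, -0.2438, 0.3408]
tcp_rot: [0.0, 0.225, 0.974, 0.0]
ft_force: [0.1, -0.9, 0.1]
width: 0.0855
finger_force: 0.0
```

```bash
python3 - <<'E'
from h import *
s,im,T,p=wcam(); print(s['time'],s['position'],s['q'].round(2),s['width'],s['ft_force'])
print(wproj(T,p,[[.46,-.2445,.01],[.46,-.2445,.111]]))
cv2.imwrite('pics/w7.png',im)
E
```

```text
22.45 [ 0.45945438 -0.24382424  0.34075606] [ 0.64  0.67 -0.39  1.94  0.42  0.61  1.1 ] 0.08551828700754234 [ 0.0545334  -0.93912697  0.08382934]
[[322.63597686 221.33614947]
 [322.76564175 267.96830778]]
```

View pics/w7.png

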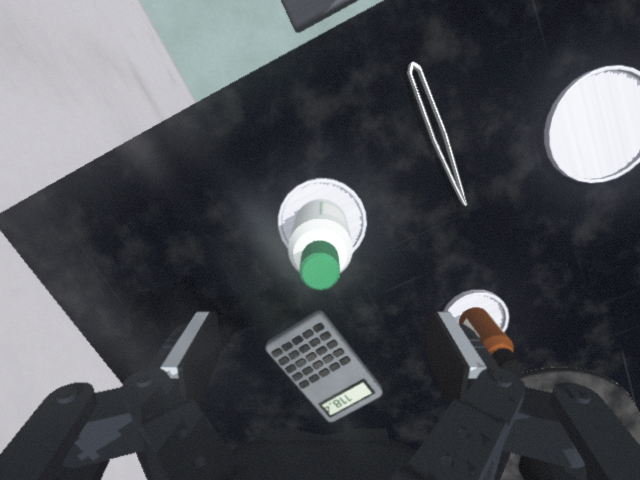

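Buffer's cap is at (320,269) and the medium tray centre at (322,221), both as predicted. Grip.

{"method": "arm_command", "body": {
  "plan": [
    [0,-0.001,-0.04,0,0,0,-1],
    [0,-0.001,-0.075,0,0,0,-1],
    [0,-0.001,-0.1,0,0,0,-1],
    [0,-0.001,-0.115,0,0,0,-1],
    [0,-0.001,-0.12,0,0,0,-1],
    [0,-0.001,-0.12,0,0,0,-1],
    [0,-0.001,-0.12,0,0,0,1],
    [0,-0.001,-0.12,0,0,0,1],
    [0,-0.001,-0.12,0,0,0,1],
    [0,-0.001,-0.12,0,0,0,1],
    [0,-0.001,-0.12,0,0,0,1],
    [0,-0.001,-0.12,0,0,0,1],
    [0,-0.001,-0.12,0,0,0,1],
    [0,-0.001,-0.12,0,0,0,1]
  ],
  "force": 35
}}

```text
time: 23.9
position: [0.4597, -0.2452, 0.2216]
tcp_rot: [0.001, 0.225, 0.974, -0.0]
ft_force: [-0.7, 0.1, 6.2]
width: 0.0444
finger_force: 34.9
```

Command is now (.460,-.2455,.220); the large tray (.4865,-.007) is at +.0265, +.2385.

{"method": "arm_command", "body": {
  "plan": [
    [0,0,0.02,0,0,0,1],
    [0,0,0.05,0,0,0,1],
    [0,0,0.08,0,0,0,1],
    [0.003,0.025,0.09,0,0,0,1],
    [0.007,0.06,0.09,0,0,0,1],
    [0.011,0.1,0.09,0,0,0,1],
    [0.016,0.14,0.09,0,0,0,1],
    [0.02,0.18,0.09,0,0,0,1],
    [0.024,0.215,0.09,0,0,0,1],
    [0.0265,0.235,0.09,0,0,0,1],
    [0.0265,0.2385,0.09,0,0,0,1],
    [0.0265,0.2385,0.07,0,0,0,1],
    [0.0265,0.2385,0.04,0,0,0,1],
    [0.0265,0.2385,0.02,0,0,0,1],
    [0.0265,0.2385,0.008,0,0,0,1],
    [0.0265,0.2385,0.002,0,0,0,1],
    [0.0265,0.2385,0,0,0,0,1],
    [0.0265,0.2385,0,0,0,0,1]
  ]
}}

```text
time: 25.7
position: [0.4852, -0.008, 0.2215]
tcp_rot: [-0.0, 0.225, 0.974, -0.001]
ft_force: [-2.3, -1.3, 3.8]
width: 0.0445
finger_force: 35.7
```

{"method": "arm_command", "body": {
  "plan": [
    [0,0,0,0,0,0,-1],
    [0,0,0,0,0,0,-1],
    [0,0,0,0,0,0,-1],
    [0,0,0,0,0,0,-1],
    [0,0,0,0,0,0,-1],
    [0,0,0.03,0,0,0,-1],
    [0,0,0.08,0,0,0,-1],
    [0,0,0.12,0,0,0,-1],
    [0.025,0.032,0.12,0,0,0,-1],
    [0.05,0.064,0.12,0,0,0,-1],
    [0.075,0.097,0.12,0,0,0,-1],
    [0.1,0.13,0.12,0,0,0,-1],
    [0.1095,0.1425,0.12,0,0,0,-1],
    [0.1095,0.1425,0.1,0,0,0,-1],
    [0.1095,0.1425,0.1,0,0,0,-1]
  ]
}}

```text
time: 27.2
position: [0.5944, 0.1362, 0.3184]
tcp_rot: [-0.002, 0.224, 0.975, -0.001]
ft_force: [-0.9, -0.8, -0.7]
width: 0.0854
finger_force: 0.0
```

```bash
python3 - <<'E'
from h import *
s,im,T,p=wcam(); print(s['time'],s['position'],s['width'],s['ft_force'])
print(wproj(T,p,[[.596,.1355,.089],[.4865,-.007,.01],[.4865,-.007,.111]]))
cv2.imwrite('pics/w8.png',im)
E
```

```text
27.2 [0.59440358 0.13618843 0.31844784] 0.08535896911956181 [-0.87031812 -0.80301357 -0.69656037]
[[325.24481163 271.03449789]
 [ 96.01970104 186.41586265]
 [-19.66955264 221.73987666]]
```

View pics/w8.png

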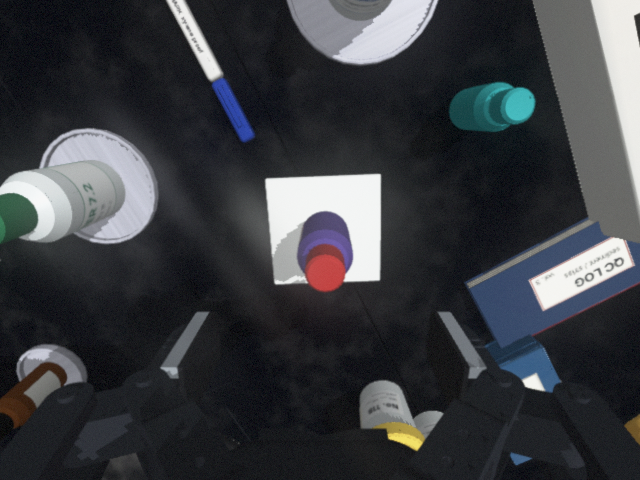

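Buffer stands in the large tray at (95,187), and the stain cap is at (325,272) on the tile. Grip stain.

{"method": "arm_command", "body": {
  "plan": [
    [0,0,-0.04,0,0,0,-1],
    [0,0,-0.075,0,0,0,-1],
    [0,0,-0.1,0,0,0,-1],
    [0,0,-0.115,0,0,0,-1],
    [0,0,-0.12,0,0,0,-1],
    [0,0,-0.12,0,0,0,-1],
    [0,0,-0.12,0,0,0,1],
    [0,0,-0.12,0,0,0,1],
    [0,0,-0.12,0,0,0,1],
    [0,0,-0.12,0,0,0,1],
    [0,0,-0.12,0,0,0,1],
    [0,0,-0.12,0,0,0,1],
    [0,0,-0.12,0,0,0,1],
    [0,0,-0.12,0,0,0,1],
    [0,0,-0.12,0,0,0,1]
  ],
  "force": 30
}}

```text
time: 28.75
position: [0.5958, 0.1361, 0.2017]
tcp_rot: [0.001, 0.225, 0.974, 0.0]
ft_force: [-1.8, -0.7, 5.9]
width: 0.0374
finger_force: 30.1
```

{"method": "arm_command", "body": {
  "plan": [
    [0,0,0.02,0,0,0,1],
    [0,0,0.06,0,0,0,1],
    [0,0,0.105,0,0,0,1],
    [0,0,0.14,0,0,0,1],
    [-0.009,-0.025,0.14,0,0,0,1],
    [-0.022,-0.062,0.14,0,0,0,1],
    [-0.036,-0.1,0.14,0,0,0,1],
    [-0.05,-0.14,0.14,0,0,0,1],
    [-0.065,-0.18,0.14,0,0,0,1],
    [-0.079,-0.22,0.14,0,0,0,1],
    [-0.093,-0.26,0.14,0,0,0,1],
    [-0.107,-0.3,0.14,0,0,0,1],
    [-0.12,-0.335,0.14,0,0,0,1],
    [-0.13,-0.363,0.14,0,0,0,1],
    [-0.135,-0.378,0.14,0,0,0,1],
    [-0.136,-0.38,0.13,0,0,0,1],
    [-0.136,-0.38,0.1,0,0,0,1],
    [-0.136,-0.38,0.06,0,0,0,1],
    [-0.136,-0.38,0.03,0,0,0,1],
    [-0.136,-0.38,0.02,0,0,0,1]
  ]
}}

```text
time: 30.75
position: [0.4589, -0.2419, 0.2178]
tcp_rot: [-0.002, 0.223, 0.975, 0.001]
ft_force: [-0.1, 1.5, -0.5]
width: 0.0376
finger_force: 30.3
```

{"method": "arm_command", "body": {
  "plan": [
    [0,0,-0.01,0,0,0,1],
    [0,0,-0.017,0,0,0,1],
    [0,0,-0.02,0,0,0,1],
    [0,0,-0.02,0,0,0,1],
    [0,0,-0.02,0,0,0,1],
    [0,0,-0.02,0,0,0,-1],
    [0,0,-0.02,0,0,0,-1],
    [0,0,-0.02,0,0,0,-1],
    [0,0,-0.02,0,0,0,-1],
    [0,0,-0.02,0,0,0,-1],
    [0,0,-0.02,0,0,0,-1],
    [0,0,0.02,0,0,0,-1],
    [0,0,0.07,0,0,0,-1],
    [0,0,0.12,0,0,0,-1],
    [0,0,0.16,0,0,0,-1],
    [-0.03,0.03,0.18,0,0,0,-1],
    [-0.03,0.03,0.18,0,0,0,-1],
    [-0.03,0.03,0.18,0,0,0,-1]
  ]
}}

```text
time: 32.55
position: [0.4289, -0.2136, 0.4012]
tcp_rot: [0.0, 0.224, 0.975, -0.0]
ft_force: [0.8, -0.2, -0.1]
width: 0.0854
finger_force: 0.0
```

```bash
python3 - <<'E'
from h import *
s,im,T,p=wcam(); print(s['time'],s['position'],s['width'],s['ft_force'])
t=r.get_image('top')[:,:,::-1]; sc=r.get_image('scene')[:,:,::-1]
cv2.imwrite('pics/f.png',np.vstack([np.hstack([cv2.resize(t[170:300,230:530],(600,260))]),np.hstack([cv2.resize(sc[220:390,240:510],(400,252)),cv2.resize(im,(200,150)) if 0 else cv2.copyMakeBorder(cv2.resize(im,(200,150)),0,102,0,0,0)])]))
E
```

```text
32.55 [ 0.4289116  -0.21364834  0.40124687] 0.08539950298858988 [ 0.77700711 -0.21941688 -0.08314546]
```

View pics/f.png

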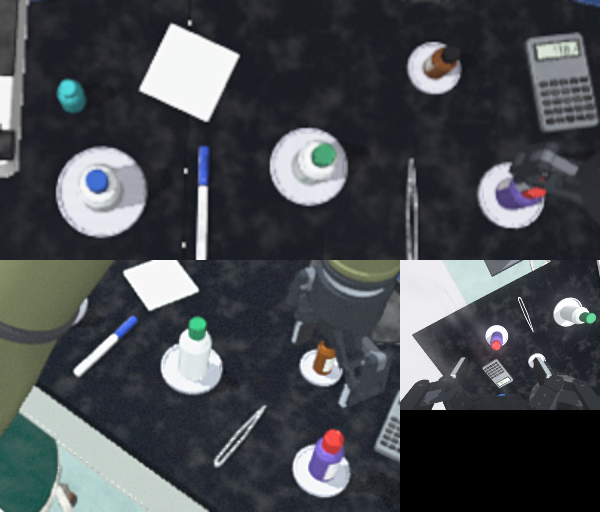

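The final picture shows saline in the XL tray at (100,190), buffer in the large at (310,165), oil in the small at (435,67), and stain in the medium at (512,195). All four are upright and centred, the tile is empty, and the gripper is clear.

```bash
python3 -c "
from workcell import r
print(r.hand_in())"
```

```text
the job is handed in; nothing more can be done
None
```

Job handed in after about 33 s: all four bottles stand upright and centred in their matching trays (biggest to biggest, down to smallest to smallest), going by the final camera views, and the tile is empty again.

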